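# Index a rotary board fixture by one notch

### The job

Index the rotary fixture: with the fingertips press the red spring plunger down to unlock the table and, keeping it down until the pin has left its notch, push the blue upright plate so that the table turns counter-clockwise (seen from above) by one notch only, and let the plunger spring fully up again so that it locks the table there. Just press and push: leave the circuit board lying untouched in its nest, and do not disturb the tin, the solder spool or the tape.

Things in the scene. Friction and masses are not known exactly. Their poses are not given: they have to be found in the camera images.
- index_base: fixed dark steel base of the rotary fixture, 234 mm across and 46 mm high, with an aluminium ring round its rim (inner radius 97 mm) that has six notches 60 degrees apart; two bolted lugs reach 139 mm out along its +y and -y. Origin: on the bench, on the turning axis, z up. At the start the plunger stands on its -x side. (A tall fixed microscope stands to the right of the work, about 0.69 m ahead, 0.35 m to the right of the robot: pass in front of it.)
- turntable (a joint): angle of the aluminium turntable (178 mm across, top 46 mm above the bench), rad, 0 at the start, growing counter-clockwise seen from above; the next notch is at 1.047 (60 degrees), with about 0.015 of play. It turns stiffly (about 0.12 N m, plus up to 0.1 N m while the pin rubs under the ring) and stays where it is left.
- plunger (a joint): how far the plunger is pressed down, m: 0 = fully up, 0.014 = bottom stop. Spring: about 3 N at first, 5 N at 0.008, 6.5 N at the bottom. A brass pin (8 mm thick) on the plunger reaches out into a notch of the ring and locks the table; from 0.008 on, the pin is below the ring and the table can turn. It springs up only where a notch is.
- plunger_cap (a point): centre of the flat top of the red round plunger cap, 34 mm in diameter, 70 mm above the bench when up; 66 mm from the turning axis. It moves with table and plunger. x axis points outward from the turning axis, y axis counter-clockwise (the way to turn), z up.
- push_plate (a point): on the face, towards the plunger, of the blue upright push plate fixed to the turntable: 22 mm from the plunger's centre line in the counter-clockwise direction, 78 mm above the bench. The plate is 40 mm wide (radially, from 43 to 83 mm from the axis), 10 mm thick, and stands from 46 to 98 mm above the bench. Axes as at plunger_cap.
- table_axis (a point): turning axis (vertical) at the turntable's top, 46 mm above the bench; turns with the table, x axis towards the plunger.
- next_notch (a point): middle of the notch (11 mm wide) that the pin must enter, on the fixed ring's top, 106 mm from the axis, 46 mm high. Once the pin has left its notch (turned 0.15 rad or more) the plunger may be let go: the pin slides on under the ring (plunger at 0.008), springs up by itself into this notch, and the notch stops the table.
- board_seat (a point): middle of the floor of the black nest on the turntable, 41 mm from the axis on the side away from the plunger; nest inside 39.5 x 65.5 mm, walls 5 mm high.
- logic_board: loose blue circuit board 36 x 62 x 4 mm lying in the nest; origin at the middle of its underside. Leave it alone.
- tip_tin: loose grey open round tin with brass wool, 60 mm across, 28 mm high; origin at the middle of its underside. Leave it alone.
- solder_spool: loose blue and grey solder spool lying flat, 45 mm across, 26 mm high; origin at the middle of its underside. Leave it alone.
- black_tape: loose black roll of tape lying flat, 64 mm across, 19 mm high; origin at the middle of its underside. Leave it alone.

How it is judged:
By the outcome, as a careful person would: the job done as asked, in the order asked, and still so for the second after the job is handed in, with the robot touching nothing.
It also fails if it takes over 42 s, if anything falls off the work surface, if the arm or the gripper's body presses on something with over 40 N, if the wrist force passes 120 N, or if a joint passes its speed limit or range.

### The arm

A 7-joint arm with a two-finger parallel gripper is mounted at the origin on a cart in front of the work surface, level with it; the furniture and walls round the work are solid. World frame = base frame: x ahead of the robot, y to its left, z up, the work surface at z = 0. Lengths are in mm, angles in rad, forces in N, time in s.
With the tool pointing down it reaches from about 425 to 875 mm from the base axis. Payload 4.7 kg.
Tool frame: the origin (TCP) lies at the very end of the fingers, on their centre line; the grasp point (between the pads) lies 19 mm behind it; z points along the fingers, y is the line along which they close (so a half turn about z gives the same grasp; the last joint's range is limited). The gripper opens to 85 mm and grips with 20 to 120 N. Pads are 22 mm wide; open, the fingers measure 114 mm over their backs; the gripper's body (76 mm by 85 mm) begins 54 mm behind the grasp point. The pads swing forward as they close: fully open they stand 13 mm farther back than shut.
Start: joints at [1.358, 0.321, -0.07, 1.45, 0.023, 1.371, -0.057], TCP at [146.137, -633.379, 231.349] pointing down, gripper open.
Joint ranges: [-2.86, 2.86], [-0.3, 2.09], [-1.38, 1.24], [0.06, 2.45], [-1.56, 4.7], [0.09, 2.05], [-2.69, 2.69]. Speed limits (rad/s): [2.57, 2.57, 3.14, 3.14, 3.14, 3.14, 3.14].

### API

Orientations are given as a rotation vector (axis times angle).
In Python, from bench import bot, viewer gives the robot as it stands.
- The arm moves only by the tool move_arm, never from a script. Its argument "increments" is a list that holds one entry, the list of rows, each a list of 5 numbers: the closure, from 0 (fully open) to 1 (shut), then the shift along the tool's x, y, z in m, then the turn about the tool's z in degrees. A call has 1 to 8 rows; each row is the pose to reach, as a shift and turn from the pose commanded when the call began, along the tool's axes at that moment; what a row does not reach only later rows make up. A row lasts 1/8 s, in which the tool goes at most 62.5 mm and 10.7 degrees, less where a joint would pass 70% of its speed; a pose out of reach is approached as far as the arm can. A call with a gripper value outside its range is refused whole. The fingers move at their own pace and stop on an object; "newtons" is the grip in N (left out, the last holds). Time passes only in rows, so rows that repeat a pose let the fingers close. It gives the time, the measured TCP pose, the force and the opening at its end, in the units of the state.
- bot.sense(): the state, without advancing time (a new reading comes with each control period).
- viewer.grab_frame(name): name is "scene" or "top" or "wrist"; returns a dict with "frame" (480x640x3 uint8, red, green, blue), "fx", "fy", "cx", "cy" (pixels), "rvec" (rotation vector, rad) and "tvec" (3), from world to camera coordinates, as OpenCV has them. Camera axes: x right, y down, z forward; pixel columns grow to the right and rows downward; lengths in mm; the calibration is good to about 2 mm. A picture is of the moment at which its call begins. There is no depth.
- bot.sign_off(): hands the job in, once; it reports no verdict.
The state is a dict: "t": time; "q": joint angles; "qd": joint speeds; "tau": joint torques, N m; "position": TCP position; "tcp_rot": TCP orientation; "wrist_force": force on the tool from outside, world axes, zero at the start; "torque": the same for the moment, N m; "opening": finger opening in mm.
Only numpy, scipy, OpenCV 4.12 (cv2) and the standard library are available. Lean on these libraries where they do the work, as an engineer would, in place of code of your own. Each camera call takes 0.05 s, during which the arm holds its last target. There are 200 camera calls.

## Working session

There is one attempt and no reset: what is moved stays moved. The work goes in short steps, Python scripts to look and compute and a tool call to move; the robot and the scene stay as the last step left them, time stands still between calls to the robot, and variables do not carry over. Pictures are saved under pics/ and viewed, on a budget of 10 in all, crops included, one or two more only if the job needs it, and the job is handed in when it is done.

Besides the shell and the picture viewer there is one more tool, called after "Request:" as a command line: name --argument value ..., lists and objects as JSON in quotes. move_arm: Moves the arm, as the interface text tells. Its arguments: {"type":"object","properties":{"increments":{"type":"array","items":{"type":"array","items":{"type":"array","items":{"type":"number"}}}},"newtons":{"type":"number"}},"required":["increments"]}

```bash
mkdir -p pics
cat > h.py <<'E'
import numpy as np, cv2
from bench import bot, viewer
def grab(n,save=None):
    d=viewer.grab_frame(n)
    if save: cv2.imwrite('pics/'+save,d['frame'][:,:,::-1])
    return d
def ray(d,u,v):
    R=cv2.Rodrigues(np.array(d['rvec'],float))[0];t=np.array(d['tvec'],float).ravel()
    c=-R.T@t; r=R.T@np.array([(u-d['cx'])/d['fx'],(v-d['cy'])/d['fy'],1]);return c,r/np.linalg.norm(r)
def plane(d,u,v,z):
    c,r=ray(d,u,v);return c+r*(z-c[2])/r[2]
def blobs(d,lo,hi,amin=40):
    h=cv2.cvtColor(d['frame'],cv2.COLOR_RGB2HSV)
    m=cv2.inRange(h,lo,hi)
    if lo[0]==0: m|=cv2.inRange(h,(172,lo[1],lo[2]),(180,255,255))
    n,l,s,c=cv2.connectedComponentsWithStats(m)
    return [(s[i].tolist(),c[i].round(1).tolist()) for i in range(1,n) if s[i][4]>=amin]
E
python3 - <<'E'
from h import *
print(bot.sense())
for n in('scene','top'):
    d=grab(n,n+'0.png');print(n,d['fx'],d['cx'],d['cy'],d['rvec'],d['tvec'])
    print('red',blobs(d,(0,120,60),(8,255,255)));print('blue',blobs(d,(100,110,50),(125,255,255)))
E
```

```text
{'t': 0.0, 'q': array([ 1.35810073,  0.32180585, -0.07004294,  1.45166902,  0.0225717 ,
        1.37080105, -0.0568873 ]), 'qd': array([ 5.37170629e-05, -2.76418006e-04, -2.53905257e-04,  1.42588485e-03,
        1.38444002e-03,  1.25643155e-03,  2.40709069e-03]), 'tau': array([-1.22409811e-04, -4.93583858e+01, -3.82111995e-01, -3.14329469e+01,
        1.30937822e-02,  1.15464837e-02,  9.86789956e-07]), 'position': array([ 145.97233371, -632.84676585,  230.23730322]), 'tcp_rot': array([-3.11955391e+00, -3.55271252e-01,  4.68013036e-04]), 'wrist_force': array([ 0.67349948, -0.11178587, -0.43220985]), 'torque': array([-0.00612923, -0.01276668, -0.03995542]), 'opening': 85.08413085877727}
scene 602.9744497897435 322.8393709529113 239.52013297708675 [ 1.43889878 -2.26192622  0.79924891] [ 290.52249219  387.31617503 1072.49677241]
red [([96, 48, 544, 363, 43390], [451.9, 208.0]), ([394, 74, 43, 33, 632], [412.5, 87.7]), ([346, 90, 8, 22, 52], [348.1, 99.2]), ([236, 129, 55, 15, 273], [266.8, 136.4]), ([167, 139, 44, 72, 1064], [190.4, 176.5]), ([148, 145, 12, 12, 76], [152.8, 149.4]), ([15
[... 250 characters left out ...]
492 241.9300327715747 [ 2.17293211 -2.12647715  0.07454196] [ 63.63947786 536.90656303 922.26189886]
red [([138, 49, 502, 297, 44455], [465.2, 230.8]), ([424, 49, 20, 23, 140], [430.4, 58.9]), ([430, 49, 59, 33, 847], [458.9, 61.0]), ([489, 49, 90, 42, 2516], [533.3, 65.9]), ([290, 80, 64, 18, 437], [326.9, 86.9]), ([472, 188, 9, 15, 87], [475.8, 194.9]), ([295, 240, 17, 15, 197], [302.8, 246.7])]
blue [([441, 24, 17, 35, 101], [449.9, 39.4]), ([350, 101, 9, 8, 56], [353.8, 104.2]), ([604, 126, 25, 20, 315], [617.4, 135.0]), ([199, 196, 22, 20, 312], [209.4, 205.6]), ([628, 202, 12, 45, 241], [635.3, 220.5]), ([311, 232, 14, 19, 140], [316.6, 241.6]), ([632, 306, 8, 14, 75], [636.3, 313.1])]
```

View pics/scene0.png

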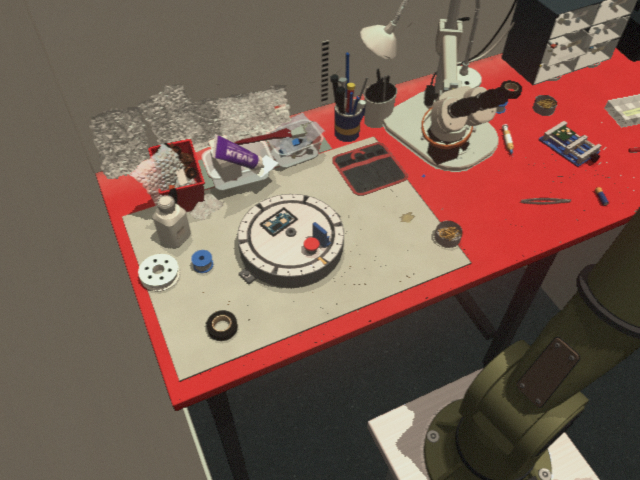

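View pics/top0.png

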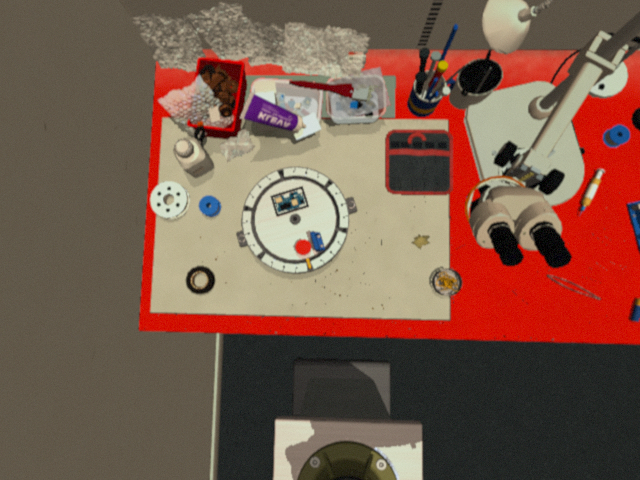

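The scene view shows the fixture round (291,238), with the red cap at (311,243) and the blue plate at (320,232). In the top view the hub is at (295,219), the cap at (303,247) and the plate at (317,241). The arm is off to the right.

Run:
```python
from h import *
from scipy.optimize import least_squares
D={n:grab(n) for n in('scene','top')}
RED={'scene':(311,243),'top':(303,247)}; PL={'scene':(320,232),'top':(317,241)}
def near(b,p): return min(b,key=lambda x:np.hypot(x[1][0]-p[0],x[1][1]-p[1]))
def tri(rs):
    A=sum(np.eye(3)-np.outer(r,r) for c,r in rs);b=sum((np.eye(3)-np.outer(r,r))@c for c,r in rs);return np.linalg.solve(A,b)
for nm,lo,hi,P in(('red',(0,120,60),(8,255,255),RED),('blue',(100,110,30),(125,255,255),PL)):
    rs=[]
    for n in D:
        s,c=near(blobs(D[n],lo,hi),P[n]);print(nm,n,s,c,'z70:',plane(D[n],*c,70).round(1));rs.append(ray(D[n],*c))
    print(nm,'tri',tri(rs).round(1))
# ring: bright disk
for n,p in(('top',(295,219)),('scene',(291,235))):
    f=D[n]['frame'];h=cv2.cvtColor(f,cv2.COLOR_RGB2HSV)
    m=cv2.inRange(h,(0,0,190),(180,30,255));m[:, :p[0]-60]=0;m[:,p[0]+65:]=0;m[:p[1]-60]=0;m[p[1]+60:]=0
    m=cv2.morphologyEx(m,cv2.MORPH_CLOSE,np.ones((5,5)));cs=cv2.findContours(m,0,1)[0];c=max(cs,key=cv2.contourArea)
    hull=cv2.convexHull(c)[:,0]
    X=np.array([plane(D[n],*q,46) for q in hull])
    o=least_squares(lambda a:np.hypot(X[:,0]-a[0],X[:,1]-a[1])-a[2],[X[:,0].mean(),X[:,1].mean(),110],loss='soft_l1').x
    print(n,'ring',o.round(1),'hub',plane(D[n],*p,46).round(1),len(hull))
for n,a,b,w in(('top',(225,160),(370,290),'t'),('scene',(225,180),(360,300),'s')):
    f=D[n]['frame'][a[1]:b[1],a[0]:b[0]];cv2.imwrite(f'pics/crop_{w}.png',cv2.resize(f,None,fx=4,fy=4,interpolation=2)[:,:,::-1])
i=[cv2.imread(f'pics/crop_{w}.png') for w in'ts'];h=480
cv2.imwrite('pics/crops.png',cv2.resize(np.hstack([cv2.resize(x,(540,h)) for x in i]),(800,356)))
# candidate loose things: check initial pixel of tin etc later
```

```text
red scene [304, 237, 16, 14, 172] [311.2, 243.5] z70: [519.5 103.9  70. ]
red top [295, 240, 17, 15, 195] [302.8, 246.8] z70: [520.3 102.4  70. ]
red tri [520.7 102.9  68. ]
blue scene [192, 250, 20, 16, 239] [201.3, 258.0] z70: [580.3 326.9  70. ]
blue top [311, 232, 14, 19, 137] [316.5, 241.4] z70: [532.3  73.9  70. ]
blue tri [561.4 200.4  52.7]
top ring [583.1 123.  114. ] hub [582.9 122.7  46. ] 37
scene ring [542.  158.4  42.1] hub [576.8 126.5  46. ] 14
```

View pics/crops.png

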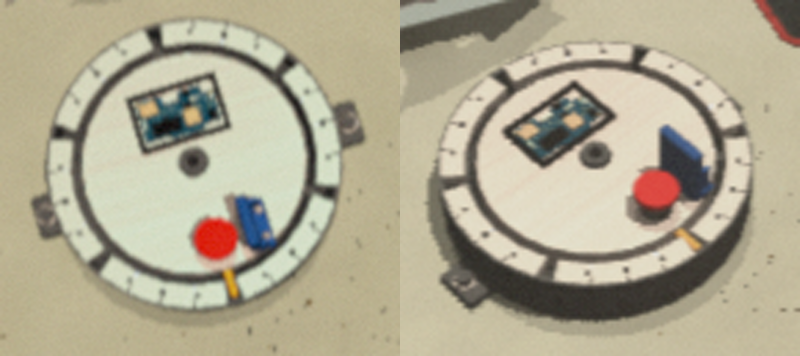

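The crops show the cap in the outward position, with the pin (amber) in its notch at about 198° from the axis, and the plate just counter-clockwise of the cap. I put the axis at (583,123) and the cap at (520,103,~69), which is 66 mm from the axis as stated. My plan is to shut the fingers, turn the tool's x axis tangential and approach in front of the microscope.

```bash
cat > plan.py <<'E'
import sys,json,numpy as np
# cmd.json: commanded x,y,z(mm),yaw(deg) of tool x. targets: x,y,z,yaw ; prints rows in tool axes
def rows(T,save=True,start=None):
    c=start or json.load(open('cmd.json'));a=np.radians(c[3])
    ex=np.array([np.cos(a),np.sin(a)]);ey=np.array([np.sin(a),-np.cos(a)])
    out=[]
    for t in T:
        d=np.array(t[:2])-c[:2];out.append([1,round(d@ex/1e3,4),round(d@ey/1e3,4),round((c[2]-t[2])/1e3,4),round(c[3]-t[3],1)])
    print(out)
    r=out[-1];p=np.array(c[:2])+1e3*(r[1]*ex+r[2]*ey)
    if save: json.dump([*p,c[2]-1e3*r[3],c[3]-r[4]],open('cmd.json','w'))
AX=np.array([583,123.])
def pol(th,tan,z,yaw=None,r=66):
    "th deg turned; tan mm ccw offset from the cap line"
    a=np.radians(197.7+th);p=AX+r*np.array([np.cos(a),np.sin(a)])+tan*np.array([-np.sin(a),np.cos(a)])
    return [*p,z,(107.7+th) if yaw is None else yaw]
E
echo "[146.137,-633.379,231.349,13.0]">cmd.json
python3 - <<'E'
from plan import *
rows([[170,-578,231,23],[200,-525,231,33],[240,-478,231,43],[285,-435,231,53],[325,-390,231,63],[360,-340,231,73],[385,-285,231,83],[400,-230,231,93]])
E
```

```text
[[1, np.float64(0.0357), np.float64(-0.0486), 0.0003, -10.0], [1, np.float64(0.0769), np.float64(-0.0935), 0.0003, -20.0], [1, np.float64(0.1264), np.float64(-0.1303), 0.0003, -30.0], [1, np.float64(0.1799), np.float64(-0.1621), 0.0003, -40.0], [1, np.float64(0.229), np.float64(-0.1969), 0.0003, -50.0], [1, np.float64(0.2744), np.float64(-0.2378), 0.0003, -60.0], [1, np.float64(0.3111), np.float64(-0.2857), 0.0003, -70.0], [1, np.float64(0.3381), np.float64(-0.3359), 0.0003, -80.0]]
```

Request:
move_arm --increments '[[[1, 0.036, -0.049, 0, -10], [1, 0.077, -0.094, 0, -20], [1, 0.126, -0.13, 0, -30], [1, 0.18, -0.162, 0, -40], [1, 0.229, -0.197, 0, -50], [1, 0.274, -0.238, 0, -60], [1, 0.311, -0.286, 0, -70], [1, 0.338, -0.336, 0, -80]]]' --newtons 40

```text
t: 1.2
position: [400.9, -227.7, 231.3]
tcp_rot: [2.154, 2.286, 0.0]
wrist_force: [0.4, -0.1, 0.4]
opening: 0.1
```

Run:
```python
from plan import *
p=pol(0,5,130)
rows([[415,-172,231,103],[435,-115,215,107.7],[455,-60,200,107.7],[475,-5,185,107.7],[497,45,165,107.7],p,p,p])
from bench import bot;print(bot.sense()['position'],p)
```

```text
[[1, np.float64(0.0572), np.float64(0.018), 0.0, -10.0], [1, np.float64(0.113), np.float64(0.041), 0.016, -14.7], [1, np.float64(0.1669), np.float64(0.0638), 0.031, -14.7], [1, np.float64(0.2208), np.float64(0.0867), 0.046, -14.7], [1, np.float64(0.2696), np.float64(0.1113), 0.066, -14.7], [1, np.float64(0.3214), np.float64(0.1386), 0.101, -14.7], [1, np.float64(0.3214), np.float64(0.1386), 0.101, -14.7], [1, np.float64(0.3214), np.float64(0.1386), 0.101, -14.7]]
[ 400.9300552  -227.68604419  231.29863831] [np.float64(521.6445075418907), np.float64(98.17051057264973), 130, 107.7]
```

Request:
move_arm --increments '[[[1, 0.057, 0.018, 0, -10], [1, 0.113, 0.041, 0.016, -14.7], [1, 0.167, 0.064, 0.031, -14.7], [1, 0.221, 0.087, 0.046, -14.7], [1, 0.27, 0.111, 0.066, -14.7], [1, 0.3214, 0.1386, 0.101, -14.7], [1, 0.3214, 0.1386, 0.101, -14.7], [1, 0.3214, 0.1386, 0.101, -14.7]]]'

```text
t: 2.2
position: [521.2, 98.0, 129.9]
tcp_rot: [-1.852, -2.537, 0.001]
wrist_force: [0.2, -0.5, 0.1]
opening: 0.0
```

Run:
```python
from h import *
s=bot.sense();print(s['position'],s['tcp_rot'],s['wrist_force'])
d=grab('wrist');t=grab('top');sc=grab('scene')
cr=lambda f,x,y,w,h:cv2.resize(f['frame'][y:y+h,x:x+w],(400,300),interpolation=2)
im=np.vstack([np.hstack([cv2.resize(d['frame'],(400,300)),cr(t,225,160,160,120)]),np.hstack([cr(sc,220,160,160,120),cr(sc,180,120,240,180)])])
cv2.imwrite('pics/m1.png',im[:,:,::-1])
print('red',blobs(d,(0,120,60),(8,255,255)),'blue',blobs(d,(100,110,30),(125,255,255)))
```

```text
[521.16499613  98.04746643 129.90577502] [-1.85168834e+00 -2.53651664e+00  1.44075510e-03] [ 0.23716179 -0.5435376   0.07000987]
red [([42, 0, 110, 456, 23060], [93.7, 207.7]), ([293, 222, 56, 54, 2372], [320.7, 248.6])] blue [([293, 271, 70, 49, 1301], [333.1, 288.7])]
```

View pics/m1.png

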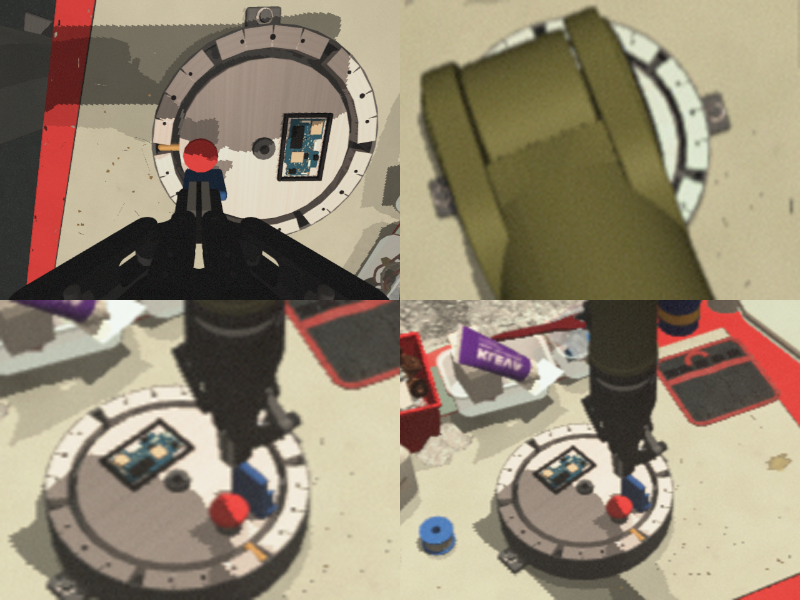

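The wrist view shows the cap at (321,249) px, the hub near (421,237), the board in its nest and the fingers over the blue plate side. I'll check the wrist rays against the first measurement.

Run:
```python
from h import *
d=grab('wrist')
print('cap',plane(d,320.7,248.6,70),'hub',plane(d,421.5,238,46))
h=cv2.cvtColor(d['frame'],cv2.COLOR_RGB2HSV);m=cv2.inRange(h,(100,110,30),(125,255,255))
ys,xs=np.where(m[265:325,285:370]);ys+=265;xs+=285
e=np.array([.304,-.953]);er=np.array([-.953,-.304])
P=np.array([plane(d,x,y,98)[:2] for x,y in zip(xs,ys)])-[520.2,103]
print('plate at z98: tan',np.percentile(P@e,[1,5,50,95,99]).round(1),'rad',np.percentile(P@er,[1,50,99]).round(1))
```

```text
cap [521.76473611 102.5735644   70.        ] hub [586.26427042 121.24510754  46.        ]
plate at z98: tan [ 1.2  2.4 10.6 24.5 28.3] rad [-22.7  -9.8  13.4]
```

The wrist view agrees within 2–3 mm, so I take the mean: axis (584,122.3) and cap angle 197.2°. Next I descend to just above the cap, then press.

```bash
sed -i 's/AX=.*/AX=np.array([584,122.3])/; s/197.7+th/197.2+th/; s/107.7+th/107.2+th/' plan.py
python3 - <<'E'
from plan import *
rows([pol(0,5,z) for z in(110,90,76,72,68,64,60,58)])
E
```

```text
[[1, np.float64(-0.0004), np.float64(0.0007), 0.02, 0.5], [1, np.float64(-0.0004), np.float64(0.0007), 0.04, 0.5], [1, np.float64(-0.0004), np.float64(0.0007), 0.054, 0.5], [1, np.float64(-0.0004), np.float64(0.0007), 0.058, 0.5], [1, np.float64(-0.0004), np.float64(0.0007), 0.062, 0.5], [1, np.float64(-0.0004), np.float64(0.0007), 0.066, 0.5], [1, np.float64(-0.0004), np.float64(0.0007), 0.07, 0.5], [1, np.float64(-0.0004), np.float64(0.0007), 0.072, 0.5]]
```

Request:
move_arm --increments '[[[1, 0, 0.001, 0.02, 0.5], [1, 0, 0.001, 0.04, 0.5], [1, 0, 0.001, 0.054, 0.5], [1, 0, 0.001, 0.058, 0.5], [1, 0, 0.001, 0.062, 0.5], [1, 0, 0.001, 0.066, 0.5], [1, 0, 0.001, 0.07, 0.5], [1, 0, 0.001, 0.072, 0.5]]]'

```text
t: 3.4
position: [522.4, 98.7, 58.4]
tcp_rot: [-1.864, -2.529, 0.0]
wrist_force: [-3.9, 0.3, 6.0]
opening: -0.1
```

Run:
```python
from plan import *
rows([pol(0,8,58),pol(0,11,58)]+[pol(t,11,58) for t in(3,7,11,15,19,23)])
```

```text
[[1, np.float64(-0.003), np.float64(0.0), 0.0, 0.0], [1, np.float64(-0.006), np.float64(0.0), 0.0, 0.0], [1, np.float64(-0.0095), np.float64(0.0007), 0.0, -3.0], [1, np.float64(-0.014), np.float64(0.0019), 0.0, -7.0], [1, np.float64(-0.0184), np.float64(0.0033), 0.0, -11.0], [1, np.float64(-0.0227), np.float64(0.0051), 0.0, -15.0], [1, np.float64(-0.0269), np.float64(0.0072), 0.0, -19.0], [1, np.float64(-0.0309), np.float64(0.0096), 0.0, -23.0]]
```

Request:
move_arm --increments '[[[1, -0.003, 0, 0, 0], [1, -0.006, 0, 0, 0], [1, -0.0095, 0.0007, 0, -3], [1, -0.014, 0.0019, 0, -7], [1, -0.0184, 0.0033, 0, -11], [1, -0.0227, 0.0051, 0, -15], [1, -0.0269, 0.0072, 0, -19], [1, -0.0309, 0.0096, 0, -23]]]'

```text
t: 4.4
position: [541.7, 72.8, 59.0]
tcp_rot: [1.318, 2.85, 0.003]
wrist_force: [-2.7, 1.9, 5.6]
opening: -0.0
```

Run:
```python
from h import *
s=bot.sense();print(s['position'],s['wrist_force'])
d=grab('wrist');sc=grab('scene')
cr=lambda f,x,y,w,h:cv2.resize(f['frame'][y:y+h,x:x+w],(400,300),interpolation=2)
cv2.imwrite('pics/m2.png',np.hstack([cv2.resize(d['frame'],(400,300)),cr(sc,220,160,160,120)])[:,:,::-1])
```

```text
[541.65708931  72.75482785  58.98336132] [-2.66663246  1.9093295   5.60091761]
```

View pics/m2.png

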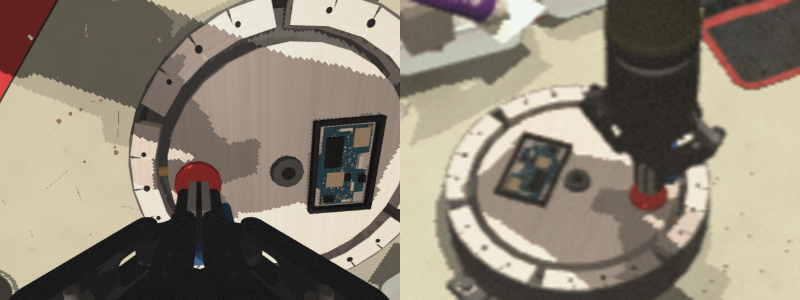

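The pin has left its notch: the table is about 20° round, with the amber pin under the ring past the dark notch. The board is in its nest. I'll turn a little further, lift the tips clear of the cap to z = 78, and push on.

Run:
```python
from plan import *
rows([pol(26,11,58),pol(26,11,68),pol(26,11,78),pol(30,11,78),pol(34,11,78),pol(38,11,78),pol(42,11,78),pol(46,11,78)])
print(json.load(open('cmd.json')))
c=json.load(open('cmd.json'))
rows([pol(t,11,78) for t in(49,52,55,57,58.5,60,60,60)])
```

```text
[[1, np.float64(-0.0035), np.float64(0.0006), 0.0, -3.0], [1, np.float64(-0.0035), np.float64(0.0006), -0.01, -3.0], [1, np.float64(-0.0035), np.float64(0.0006), -0.02, -3.0], [1, np.float64(-0.008), np.float64(0.0018), -0.02, -7.0], [1, np.float64(-0.0124), np.float64(0.0033), -0.02, -11.0], [1, np.float64(-0.0167), np.float64(0.0051), -0.02, -15.0], [1, np.float64(-0.0209), np.float64(0.0071), -0.02, -19.0], [1, np.float64(-0.0249), np.float64(0.0095), -0.02, -23.0]]
[564.0242229106244, 58.446933601777154, 78.04899999999998, 153.2]
[[1, np.float64(-0.0035), np.float64(0.0007), 0.0, -3.0], [1, np.float64(-0.0069), np.float64(0.0015), 0.0, -6.0], [1, np.float64(-0.0102), np.float64(0.0025), 0.0, -9.0], [1, np.float64(-0.0124), np.float64(0.0033), 0.0, -11.0], [1, np.float64(-0.0141), np.float64(0.0039), 0.0, -12.5], [1, np.float64(-0.0157), np.float64(0.0046), 0.0, -14.0], [1, np.float64(-0.0157), np.float64(0.0046), 0.0, -14.0], [1, np.float64(-0.0157), np.float64(0.0046), 0.0, -14.0]]
```

Request:
move_arm --increments '[[[1, -0.0035, 0.0006, 0, -3], [1, -0.0035, 0.0006, -0.01, -3], [1, -0.0035, 0.0006, -0.02, -3], [1, -0.008, 0.0018, -0.02, -7], [1, -0.0124, 0.0033, -0.02, -11], [1, -0.0167, 0.0051, -0.02, -15], [1, -0.0209, 0.0071, -0.02, -19], [1, -0.0249, 0.0095, -0.02, -23]]]'

```text
t: 5.5
position: [562.2, 59.8, 78.6]
tcp_rot: [-0.724, -3.053, 0.002]
wrist_force: [-6.0, 1.3, 4.2]
opening: -0.4
```

Request:
move_arm --increments '[[[1, -0.0035, 0.0007, 0, -3], [1, -0.0069, 0.0015, 0, -6], [1, -0.0102, 0.0025, 0, -9], [1, -0.0124, 0.0033, 0, -11], [1, -0.0141, 0.0039, 0, -12.5], [1, -0.0157, 0.0046, 0, -14], [1, -0.0157, 0.0046, 0, -14], [1, -0.0157, 0.0046, 0, -14]]]'

```text
t: 6.5
position: [580.7, 55.5, 78.5]
tcp_rot: [0.352, 3.121, -0.001]
wrist_force: [-0.3, 0.3, -0.4]
opening: -0.3
```

Run:
```python
from h import *
s=bot.sense();print(s['position'],s['wrist_force'])
d=grab('wrist');sc=grab('scene')
cr=lambda f,x,y,w,h:cv2.resize(f['frame'][y:y+h,x:x+w],(400,300),interpolation=2)
cv2.imwrite('pics/m3.png',np.hstack([cv2.resize(d['frame'],(400,300)),cr(sc,220,160,160,120)])[:,:,::-1])
```

```text
[580.69655805  55.48994934  78.50062466] [-0.31164875  0.25765009 -0.44044851]
```

View pics/m3.png

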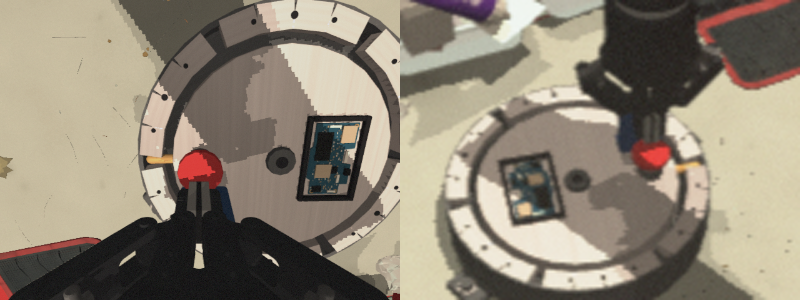

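The amber pin is back up in the next notch and the contact force is about zero. I'll back off the plate, go straight up, move away and check.

Request:
move_arm --increments '[[[1, 0.003, 0, 0, 0], [1, 0.004, 0, -0.02, 0], [1, 0.004, 0, -0.06, 0], [1, 0.004, 0, -0.11, 0], [1, 0.004, -0.03, -0.15, 0], [1, 0.004, -0.08, -0.15, 0], [1, 0.004, -0.13, -0.15, 0], [1, 0.004, -0.13, -0.15, 0]]]'

```text
t: 7.6
position: [546.9, -75.7, 229.2]
tcp_rot: [0.364, 3.12, -0.005]
wrist_force: [-0.3, 1.3, 0.7]
opening: -0.1
```

Run:
```python
from h import *
s=bot.sense();print(s['t'],s['position'],s['tcp_rot'],s['wrist_force'])
```

```text
7.6 [546.9376933  -75.65621571 229.24752834] [ 0.36398728  3.11978542 -0.00501826] [-0.33441733  1.30191981  0.73180437]
```

Request:
move_arm --increments '[[[1, 0.03, -0.045, 0, 0], [1, 0.06, -0.09, 0, 0], [1, 0.085, -0.14, 0, 0], [1, 0.108, -0.183, 0, 0], [1, 0.108, -0.183, 0, 0]]]'

```text
t: 8.22
position: [399.6, -226.9, 229.0]
tcp_rot: [-0.36, -3.12, 0.004]
wrist_force: [0.8, 0.6, -0.7]
opening: 0.0
```

Run:
```python
from h import *
t=grab('top');sc=grab('scene')
C={}
for n,f,p in(('top',t,(310,240)),('scene',sc,(320,235))):
    b=[x for x in blobs(f,(0,120,60),(8,255,255)) if np.hypot(x[1][0]-p[0],x[1][1]-p[1])<45];print(n,b,[plane(f,*x[1],70).round(1) for x in b]);
    if b: C[n]=ray(f,*b[0][1])
if len(C)==2:
    A=sum(np.eye(3)-np.outer(r,r) for c,r in C.values());bb=sum((np.eye(3)-np.outer(r,r))@c for c,r in C.values());p=np.linalg.solve(A,bb)
    print('cap',p.round(1),'angle',np.degrees(np.arctan2(p[1]-123,p[0]-583))%360-197.7)
cr=lambda f,x,y,w,h:cv2.resize(f['frame'][y:y+h,x:x+w],(400,300),interpolation=2)
im=np.vstack([np.hstack([cr(t,215,160,160,120),cr(sc,210,160,160,120)]),np.hstack([cr(t,140,100,360,270),cr(sc,100,140,400,300)])])
cv2.imwrite('pics/m4.png',im[:,:,::-1])
# loose things: compare with the first pictures
for n,f,boxes in(('top',t,{'spool':(190,185,40,40),'tape':(180,260,40,40),'tin':(425,262,40,40)}),('scene',sc,{'spool':(185,242,35,35),'tape':(200,305,45,40),'tin':(428,215,40,38)})):
    o=cv2.imread(f'pics/{n}0.png')[:,:,::-1]
    for k,(x,y,w,h) in boxes.items():
        s=cv2.phaseCorrelate(*[cv2.cvtColor(np.ascontiguousarray(a[y:y+h,x:x+w]),cv2.COLOR_RGB2GRAY).astype(np.float32) for a in(o,f['frame'])])
        print(n,k,np.round(s[0],2),round(s[1],2))
```

```text
top [([316, 216, 16, 16, 194], [323.9, 224.0])] [array([569.5,  59.1,  70. ])]
scene [([312, 215, 17, 13, 164], [319.9, 220.9])] [array([568.6,  60.4,  70. ])]
cap [570.   59.4  68. ] angle 60.73306870319192
top spool [-0.07  0.05] 0.97
top tape [-0.01 -0.17] 0.88
top tin [ 0.39 -0.13] 0.6
scene spool [0.02 0.02] 0.98
scene tape [ 0.56 -0.03] 0.98
scene tin [ 0.01 -0.16] 0.87
```

View pics/m4.png

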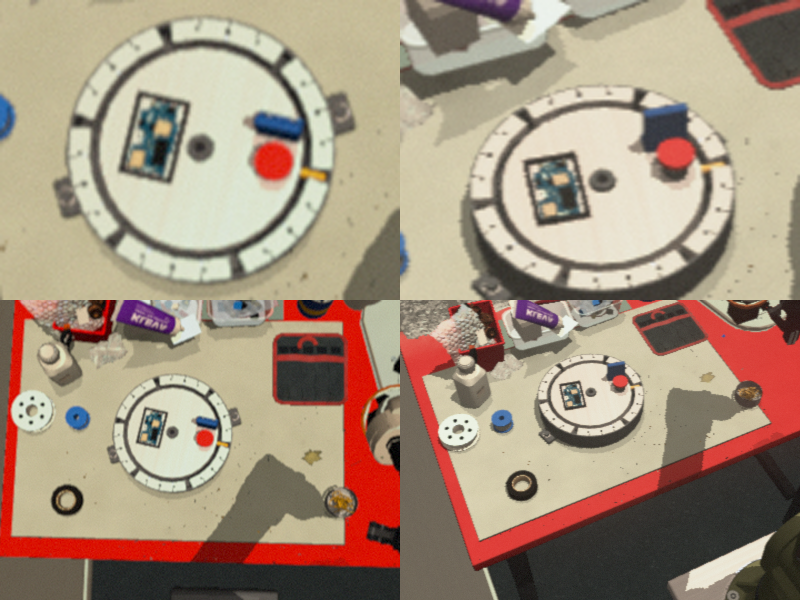

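The table sits one notch on, with the pin visible in the next notch. The cap triangulates to the same height as at the start (68.0), and the board is still in its nest.

```bash
python3 -c "
from bench import bot
print(bot.sign_off())"
```

```text
the job is handed in; nothing more can be done
None
```

The table is turned one notch counter-clockwise and locked there, and I handed the job in at about 8.3 s.

With the fingers shut, I pressed the plunger down about 11–12 mm (about 6 N measured). I pushed the plate along its arc to about 25° with the plunger down, then lifted the tips clear of the cap. I pushed on to the next notch, where the plunger sprang up by itself, and then backed away.

**Last checks:**
- **Turn:** measured at 60.7° from the cap position, against 60° nominal. The difference is within the camera calibration.
- **Plunger:** the cap triangulates to the same height as at the start (68.0 mm both times, against 70 mm in the text). The pin is visible in the next notch.
- **Board:** it looks to be in its nest, judged by eye only.
- **Spool, tape and tin:** no shift in the images beyond about 0.6 px. The tin in the top view matched weakly (0.60) but showed no clear shift; in the scene view it matched well (0.87).
- **Forces:** readings at the end of each move stayed below about 8 N. Peaks during the moves were not recorded.

The only disagreement was between the wrist camera and the other views, which placed the axis about 3–4 mm apart. I used a point between the two.

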